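Log a casting flask into its cooling bay

ROBOT

A 6-joint arm with a two-finger parallel gripper is mounted at the origin on the work surface. World frame = base frame: x ahead of the robot, y to its left, z up, the work surface at z = 0. Lengths are in m, angles in rad, forces in N, time in s.
With the tool pointing down it reaches from about 0.3 to 0.775 m from the base axis. Payload 14.6 kg.
Tool frame: the origin (TCP) lies on the centre line of the jaws, within the pads' length; the fingertips stand ahead of it and the grasp point (between the pads) is the TCP (robot.tcp_to_tips is the z of the fingertips in the tool frame, in m); z points along the fingers, y is the direction in which the jaws open and shut (so a half turn about z gives the same grasp; the last joint's range is limited). The gripper opens to 85 mm and grips with 20 to 120 N. Pads are 22 mm wide; open, the fingers measure 114 mm over their backs; the gripper's body (76 mm by 85 mm) begins 54 mm behind the grasp point. The pads swing forward as they close: fully open they stand 13 mm farther back than shut.
Start: joints at [1.152, 0.3, 1.521, -0, 1.321, -0.067], TCP at [0.19, 0.516, 0.25] pointing down, gripper open.
Joint ranges: [-3.03, 3.03], [-0.79, 2.21], [0.23, 2.52], [-1.04, 4.18], [0, 3.07], [-2.55, 2.55]. Speed limits (rad/s): [2.22, 2.22, 2.57, 3.14, 3.14, 3.14].

INTERFACE

Orientations are given as a unit quaternion [w, x, y, z].
In Python, from rig import robot gives the robot as it stands. The module is installed in compiled form; this text tells all that it offers.
- The arm moves only by the shell command python3 -m crank 'ROWS' [OPENING] [FORCE]. ROWS is text: rows parted by semicolons, each of 4 numbers parted by spaces: the shift along the tool's x, y, z in cm, then the turn about the tool's z in rad. In form: tx ty tz spin; .... A call has 1 to 20 rows; each row shifts and turns the commanded pose from where the row before left it, along the tool's axes as they then stand; what a row does not reach is not made up. A row lasts 1/12 s, in which the tool goes at most 41.7 mm and 7.16 degrees, less where a joint would pass 70% of its speed; a pose out of reach is approached as far as the arm can. A call with a gripper value outside its range is refused whole. OPENING is the closure, from 0 (fully open) to 1 (shut), set as the call begins (- or left out, the last holds). The fingers move at their own pace and stop on an object; FORCE is the grip in N (left out, the last holds). Time passes only in rows, so rows that do not move let the fingers close. It gives the time, the measured TCP pose, the force and the opening at its end, in the units of the state.
- robot.sense(): the state, without advancing time (a new reading comes with each control period).
- robot.get_image(name): name is "side" or "top"; returns a dict with "img" (480x640x3 uint8, red, green, blue), "intrinsics" (3x3 intrinsics, pixels), "k1" (the pictures are not rectified: a ray, as slopes to the right and down, at radius r is drawn at 1 + k1 r^2 times it, then the intrinsics apply), "R" (3x3) and "t" (3): a world point X has camera coordinates R X + t. Camera axes: x right, y down, z forward; pixel columns grow to the right and rows downward; lengths in m; the calibration is good to about 2 mm. A picture is of the moment at which its call begins. There is no depth.
- robot.job_done(): hands the job in, once; it reports no verdict.
The state is a dict: "t": time; "joint_positions": joint angles; "joint_vel": joint speeds; "joint_torque": joint torques, N m; "tool_pos": TCP position; "tool_rot": TCP orientation; "ft_force": force on the tool from outside, world axes, zero at the start; "ft_torque": the same for the moment, N m; "width": opening from 0.0 (shut) to 1.0 (fully open).
Only numpy, scipy, OpenCV 4.12 (cv2) and the standard library are available. Lean on these libraries where they do the work, as an engineer would, in place of code of your own. Each camera call takes 0.05 s, during which the arm holds its last target. There are 200 camera calls.

TASK

Push the steel casting flask with your fingertips along its bay until it rests against the bay's stop. Then flip that same bay's hinged marker paddle right over its pivot, so that it comes to rest sloping down on the far side and shows its three-bar face. Do not lift, carry or tip over the flask, and leave the empty bay's marker and the other things on the bench alone.

Things in the scene. Friction and masses are not known exactly. Their poses are not given: they have to be found in the camera images.
- station_a: Steel bay fixture holding the flask, bolted down: plate 180 (x) x 230 (y) x 6 mm. Origin: centre of the plate's underside, on the bench top; x points away from the robot (turned up to 0.25 rad), y left, z up. Right half: the flask bay, centre line y = -65 mm, along x. Left half: the marker paddle between two uprights at y = 27 and 103 mm (centred on x = 45, 26 long, 6 thick, top at z = 106 mm).
- bay_home (a point): Where the flask's centre is when it touches the stop: station_a x = 45, y = -65, z = 36 mm. The stop plate's near face is 32 mm beyond, its top 36 mm above the bench. The bay has two guide rails, 70 mm apart inside, 12 mm high above the plate, from x = -75 to 77 mm.
- station_b: A second, identical bay fixture, bolted down, its bay empty. Which of the two stands to the left varies.
- flask_mid (a point): Centre, half-way up, of the casting flask: steel cylinder 64 mm wide, 60 mm tall, filled with plaster, 0.35 to 0.7 kg, standing loose in station_a's bay on the 6 mm plate (this point at z = 36 mm), 45 to 65 mm short of the stop at the start. Slides with a few newtons of friction; may tip if pushed near its top: push it in the lower half.
- marker_a (a joint): Turn (rad) of station_a's paddle about its level pivot (along station_a's y). 0: slopes up towards the robot, free edge 0.44 rad (25 deg) above level, ring face up. 1.13: straight up. pi: flipped, slopes down on the far side, 0.44 rad below level, three-bar face up. Stops at 0 and pi; no spring, light friction: falls back to 0 before upright, on to pi from about 1.35. Needs about 1 N at the edge.
- marker_a_pivot (a point): Middle of station_a's marker pivot, at x = 45, y = 65, z = 95 mm in station_a's frame.
- marker_a_edge (a point): Middle of the paddle's free edge, 85 mm from the pivot. The paddle is an aluminium plate 60 mm wide (along the pivot), 5 mm thick, 70 g. At the start the edge is towards the robot (station_a x = -32, y = 65, z = 131 mm), with 125 mm of free space below it, open to the front: a fingertip tilted forward catches it from below, or a push from the front that rises with it.
- marker_b (a joint): Angle of station_b's identical marker paddle; 0 at the start, to be left there.
- crucible_mid (a point): Middle of a loose white ceramic crucible, 60 mm wide, 45 mm tall, beyond the bays. Leave alone.
- flux_jar_mid (a point): Middle of a loose white jar with a black lid, 56 mm wide, 75 mm tall, left of the bays. Leave alone.
- sprue_base_mid (a point): Middle of a loose black rubber sprue base, 72 mm wide, 26 mm tall, right of the bays. Leave alone.
Not all that is in view belongs to the job. What is shaped like the part that bears flask_mid but green, turquoise or yellow is not meant.

How it is judged:
By the outcome, as a careful person would: the job done as asked, in the order asked, and still so for the second after the job is handed in, with the robot touching nothing.
It also fails if it takes over 43 s, if anything falls off the work surface, if the arm or the gripper's body presses on something with over 40 N, if the wrist force passes 120 N, or if a joint passes its speed limit or range.

## Working session

There is one attempt and no reset: what is moved stays moved. The work goes in short steps, Python scripts to look and compute and a shell command to move; the robot and the scene stay as the last step left them, time stands still between calls to the robot, and variables do not carry over. Pictures are saved under pics/ and viewed, about 8 in all and at most 12, crops included, and the job is handed in when it is done.

```bash
mkdir -p pics; python3 - <<'E'
from rig import robot
import cv2,numpy as np
for n in("side","top"):
    d=robot.get_image(n); cv2.imwrite(f"pics/{n}0.png",d["img"][:,:,::-1])
    np.savez(f"{n}0.npz",**d); print(n,d["intrinsics"].tolist(),d["k1"],np.round(d["R"],4).tolist(),np.round(d["t"],4).tolist(), (-d["R"].T@d["t"]).round(3))
s=robot.sense(); print(s["t"],s["tool_pos"],s["tool_rot"],s["ft_force"],robot.tcp_to_tips)
E
```

```text
side [[508.4932333388932, 0.0, 311.37260186809056], [0.0, 508.4932333388932, 238.73564150416783], [0.0, 0.0, 1.0]] 0.011356000386894384 [[0.9765, -0.2149, 0.0158], [-0.1322, -0.6555, -0.7436], [0.1701, 0.724, -0.6685]] [-0.5658, 0.154, 1.2893] [ 0.354 -0.954  0.985]
top [[448.3718720148966, 0.0, 324.10214491473846], [0.0, 448.3718720148966, 238.6918702768184], [0.0, 0.0, 1.0]] -0.05666549741167048 [[0.0093, -0.9999, 0.0067], [-0.985, -0.0104, -0.1724], [0.1724, -0.005, -0.985]] [0.0105, 0.6032, 1.1151] [0.402 0.022 1.202]
0.1 [0.18945459 0.51614929 0.24977428] [-1.28272657e-04  1.74994762e-01  9.84569228e-01 -5.01205614e-04] [ 0.4464095  -0.21420693 -0.37294922] 0.019
```

View pics/top0.png

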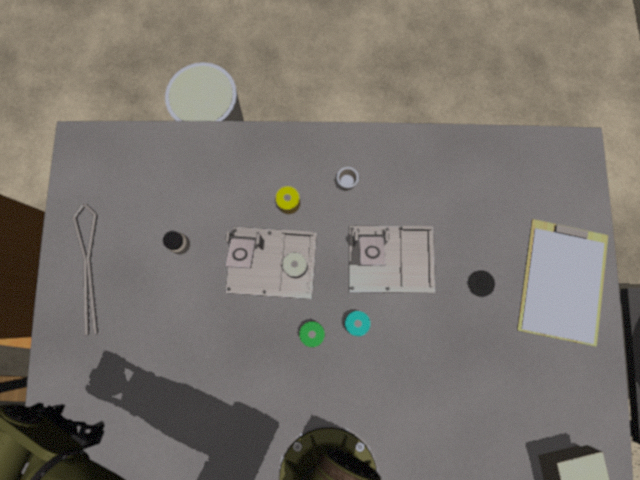

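View pics/side0.png

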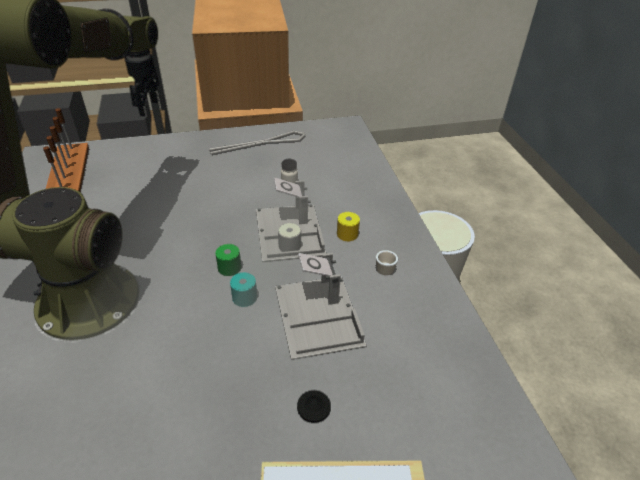

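Top view: station_a is the left fixture (about px 227–316 × 228–298). It holds the grey flask at (295,264). Similar-shaped parts are green (312,334), turquoise (357,323) and yellow (287,198), all excluded by colour and standing outside a bay. The right fixture (348–435 × 226–293) has an empty bay, so it is station_b. I'll confirm with one enlarged crop and measure.

```bash
cat >h.py <<'E'
import numpy as np,cv2
def ray(d,u,v):
    K=d["intrinsics"];k=float(d["k1"])
    p=cv2.undistortPoints(np.array([[[u,v]]],float),K,np.array([k,0,0,0,0.]))[0,0]
    R=d["R"];return -R.T@d["t"],R.T@np.array([p[0],p[1],1])
def onz(d,u,v,z):
    c,r=ray(d,u,v);return c+r*(z-c[2])/r[2]
def proj(d,X):
    p=d["R"]@np.asarray(X,float)+d["t"];x=p[:2]/p[2];x=x*(1+float(d["k1"])*(x@x))
    return d["intrinsics"][:2,:2]@x+d["intrinsics"][:2,2]
E
python3 - <<'E'
from h import *
d=np.load("top0.npz");im=d["img"].copy()
c=cv2.resize(im[215:310,215:325],None,fx=7,fy=6.3,interpolation=cv2.INTER_CUBIC)
cv2.imwrite("pics/crop1.png",c[:,:,::-1])
g=im.astype(int);hsv=cv2.cvtColor(im,cv2.COLOR_RGB2HSV)
roi=np.s_[215:310,215:325]
print(hsv[262,288],hsv[264,295],hsv[285,260],hsv[262,335])
m=(g[roi].min(2)>155).astype(np.uint8)
m=cv2.morphologyEx(m,cv2.MORPH_CLOSE,np.ones((9,9)))
cs,_=cv2.findContours(m,0,2);k=max(cs,key=cv2.contourArea);r=cv2.minAreaRect(k);b=cv2.boxPoints(r)+[215,215]
P=np.array([onz(d,*q,.006) for q in b]);print(b.round(1).tolist());print(P.round(4).tolist(),[np.linalg.norm(P[i]-P[i-1]).round(3) for i in range(4)])
E
```

```text
[ 37  20 170] [  5  12 125] [  6  22 165] [165  13 120]
[[235.0, 291.6], [238.7, 248.9], [313.9, 255.5], [310.2, 298.2]]
[[0.466, 0.2519, 0.006], [0.5808, 0.2466, 0.006], [0.565, 0.0432, 0.006], [0.4508, 0.0516, 0.006]] [np.float64(0.201), np.float64(0.115), np.float64(0.204), np.float64(0.114)]
```

View pics/crop1.png

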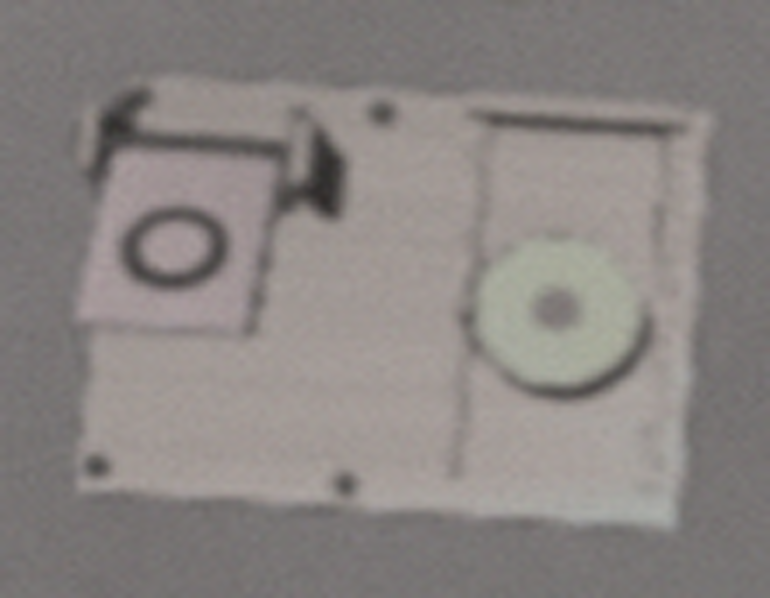

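The crop shows the fixture with the flask between the rails (top centre at crop (558,310)), the stop at crop (470–685,120), and the ring-faced paddle at crop (80–280,150–330). Plate corners in the crop: near-left (78,490), near-right (675,528), far-right (710,110).

```bash
python3 - <<'E'
from h import *
d=np.load("top0.npz")
px=lambda c:(215+(c[0]+.5)/7-.5,215+(c[1]+.5)/6.3-.5)
NL,NR,FR=[onz(d,*px(c),.006) for c in((78,490),(675,528),(710,110))]
print(NL,NR,FR,np.linalg.norm(NL-NR),np.linalg.norm(FR-NR))
O=(NL+FR)/2
y=(NL-NR);x=FR-NR
a1=np.arctan2(-y[0],y[1]);a2=np.arctan2(x[1],x[0]);print("yaw",a1,a2);a=(a1*230+a2*180)/410
R=np.array([[np.cos(a),-np.sin(a)],[np.sin(a),np.cos(a)]])
print("O",O,"yaw",a)
F=onz(d,*px((558,310)),.066);print("flask",F,"in station",R.T@(F-O)[:2])
for n,c,z in(("edgeL",(78,322),.131),("edgeR",(250,333),.131),("stopL",(475,113),.036),("stopR",(690,127),.036)):
    P=onz(d,*px(c),z);print(n,P.round(4),(R.T@(P-O)[:2]).round(4))
for n,p in(("home",(45,-65)),("flaskpushstart",(-15,-65)),("pivot",(45,65)),("edge",(-32,65))):print(n,O[:2]+R@np.array(p)/1000)
# side check: predicted px
s=np.load("side0.npz")
W=lambda q:np.r_[O[:2]+R@np.array(q[:2])/1000,q[2]/1000]
print("side px: flask top",proj(s,[*F[:2],.066]),"edge mid",proj(s,W((-32,65,131))),"corners",[proj(s,W(q)).round(0).tolist() for q in((-90,115,6),(-90,-115,6),(90,-115,6),(90,115,6))])
im=s["img"][165:275,245:335];cv2.imwrite("pics/crop2.png",cv2.resize(im,None,fx=6,fy=5.4,interpolation=2)[:,:,::-1])
E
```

```text
[0.4635791  0.27648851 0.006     ] [0.45024774 0.04950411 0.006     ] [0.62925847 0.03846554 0.006     ] 0.2273755561132772 0.17935075240192233
yaw -0.05866511152094874 -0.061586297535203186
O [0.54641878 0.15747703 0.006     ] yaw -0.05994758342964582
flask [0.53495223 0.09195477 0.066     ] in station [-0.00752041 -0.06609154]
edgeL [0.5209 0.2528 0.131 ] [-0.0312  0.0936]
edgeR [0.5174 0.1934 0.131 ] [-0.0311  0.0342]
stopL [0.6213 0.1269 0.036 ] [ 0.0766 -0.026 ]
stopR [0.6162 0.0455 0.036 ] [ 0.0764 -0.1076]
home [0.58744369 0.08989776]
flaskpushstart [0.52755147 0.09349246]
pivot [0.59523221 0.21966424]
edge [0.51837053 0.22427744]
side px: flask top [288.86386872 229.30532712] edge mid [274.36037035 183.09199282] corners [[255.0, 208.0], [262.0, 260.0], [326.0, 254.0], [313.0, 203.0]]
```

View pics/crop2.png

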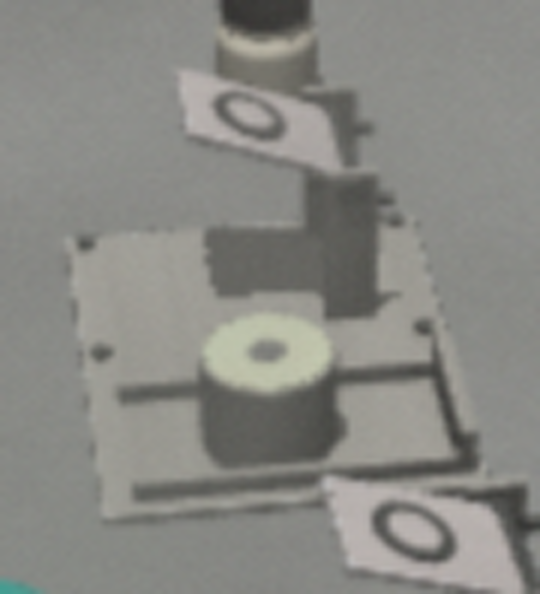

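Both views agree: the flask's predicted side pixel (288.9,229.3) matches the one seen (289.5,229.8). The flask is at station x = -7.5 mm, about 52 mm short of the stop, and the paddle edge, stop and plate sizes all fit. I'll square the tool to the station, so that tool -x = bay direction and tool y = station y, then shut the jaws and travel.

```bash
cat >>h.py <<'E'
O=np.array([.5464,.1575]);a=-.0599;R2=np.array([[np.cos(a),-np.sin(a)],[np.sin(a),np.cos(a)]])
def st():
    from rig import robot
    from scipy.spatial.transform import Rotation as Ro
    s=robot.sense();p=s["tool_pos"];M=Ro.from_quat(np.roll(s["tool_rot"],-1)).as_matrix()
    print("t %.2f"%s["t"],"station mm",(R2.T@(p[:2]-O)*1000).round(1),"z",(p[2]*1000).round(1),"toolx yaw err",(np.arctan2(-M[1,0],-M[0,0])-a).round(4),"F",(R2.T@s["ft_force"][:2]).round(2),s["ft_force"][2].round(2),"w",s["width"])
if __name__=="__main__":st()
E
python3 -m crank '0 0 0 -0.1;0 0 0 -0.1;0 0 0 -0.09;-1.7 -2.3 0 0;-1.7 -2.3 0 0;-1.7 -2.3 0 0;-1.7 -2.3 0 0;-1.7 -2.3 0 0;-1.7 -2.3 0 0;-1.7 -2.3 0 0;-1.7 -2.3 0 0;-1.7 -2.3 0 0;-1.7 -2.3 0 0;-1.7 -2.3 0 0;-1.7 -2.3 0 0;-1.7 -2.3 0 0;-1.7 -2.3 0 0;-1.7 -2.3 0 0;-1.7 -2.3 0 0;-1.7 -2.3 0 0' 1 20; python3 h.py
```

```text
t: 1.77
tool_pos: [0.4543, 0.1068, 0.2501]
tool_rot: [-0.0, 0.031, 1.0, -0.0]
ft_force: [0.9, 0.8, -0.1]
width: -0.002
t 1.77 station mm [-88.9 -56.1] z 250.1 toolx yaw err -0.002 F [0.83 0.9 ] -0.06 w -0.0020513843860184506
```

```bash
python3 -m crank '-0.4 -0.45 1 0;-0.4 -0.45 2 0;0 0 2 0;0 0 2 0;0 0 2 0;0 0 2 0;0 0 2 0;0 0 2 0;0 0 2 0;0 0 1 0;0 0 0 0;0 0 0 0'; python3 h.py; python3 - <<'E'
from rig import robot
import cv2
im=robot.get_image("side")["img"][130:290,220:380];cv2.imwrite("pics/c3.png",cv2.resize(im,None,fx=3.7,fy=3.7,interpolation=2)[:,:,::-1])
E
```

```text
t: 2.77
tool_pos: [0.4612, 0.0989, 0.0704]
tool_rot: [-0.0, 0.031, 1.0, -0.0]
ft_force: [-0.6, -1.1, 0.1]
width: -0.002
t 2.77 station mm [-81.6 -63.6] z 70.4 toolx yaw err -0.0018 F [-0.5  -1.14] 0.12 w -0.0023168329639479753
```

View pics/c3.png

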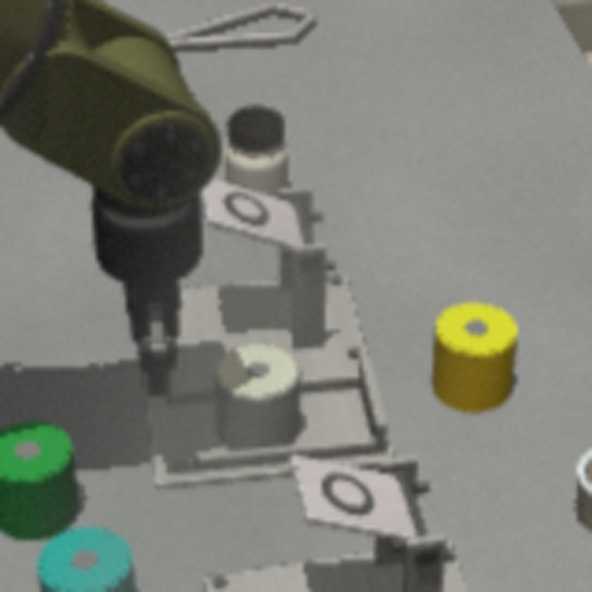

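The shut fingers (crop (155,370)) stand in front of the flask on the bay line, clear of everything. I'll go down and start pushing.

```bash
python3 -m crank '0 -0.1 1.2 0;0 0 1.2 0;0 0 1.2 0;-0.7 0 0 0;-0.7 0 0 0;-0.7 0 0 0;-0.5 0 0 0;-0.4 0 0 0;-0.4 0 0 0;-0.4 0 0 0;-0.4 0 0 0;-0.4 0 0 0;-0.4 0 0 0;-0.4 0 0 0;-0.4 0 0 0'; python3 h.py
```

```text
t: 4.07
tool_pos: [0.5194, 0.0942, 0.0343]
tool_rot: [-0.0, 0.031, 1.0, -0.0]
ft_force: [-4.6, 0.5, 2.6]
width: 0.001
t 4.07 station mm [-23.2 -64.8] z 34.3 toolx yaw err -0.0018 F [-4.59  0.19] 2.59 w 0.0012138295000940554
```

```bash
python3 -m crank '-0.4 0 0 0;-0.4 0 0 0;-0.4 0 0 0;-0.4 0 0 0;-0.4 0 0 0'; python3 h.py
```

```text
t: 4.48
tool_pos: [0.5394, 0.0929, 0.0343]
tool_rot: [-0.0, 0.031, 1.0, -0.0]
ft_force: [-4.7, 0.3, 2.2]
width: -0.0
t 4.48 station mm [ -3.1 -64.9] z 34.3 toolx yaw err -0.0019 F [-4.69 -0.01] 2.25 w -0.00047048342195008344
```

Steady sliding friction of about 4.6 N. The stop is expected at TCP x ≈ 2 mm, so I'll creep.

```bash
python3 -m crank '-0.15 0 0 0;-0.15 0 0 0;-0.1 0 0 0'; python3 h.py;
```

```text
t: 4.73
tool_pos: [0.5431, 0.0927, 0.0342]
tool_rot: [-0.0, 0.031, 1.0, -0.0]
ft_force: [-5.0, 1.4, 0.8]
width: 0.001
t 4.73 station mm [  0.6 -64.9] z 34.2 toolx yaw err -0.0019 F [-5.12  1.08] 0.8 w 0.0012507783784581601
```

```bash
python3 -m crank '-0.1 0 0 0;-0.1 0 0 0'; python3 h.py;
```

```text
t: 4.9
tool_pos: [0.5447, 0.0926, 0.0342]
tool_rot: [-0.0, 0.031, 1.0, -0.0]
ft_force: [-12.6, 1.4, 4.2]
width: 0.003
t 4.90 station mm [  2.2 -64.9] z 34.2 toolx yaw err -0.0019 F [-12.68   0.63] 4.19 w 0.00262149201575505
```

```bash
python3 -m crank '-0.1 0 0 0;0 0 0 0'; python3 h.py;
```

```text
t: 5.07
tool_pos: [0.5449, 0.0926, 0.0339]
tool_rot: [-0.002, 0.031, 1.0, -0.0]
ft_force: [-12.7, 1.1, 3.4]
width: -0.002
t 5.07 station mm [  2.4 -64.9] z 33.9 toolx yaw err -0.0017 F [-12.7    0.29] 3.44 w -0.002017524751861546
```

The force rose to 12.7 N and the TCP stalled at 2.4 mm, where 2 mm was expected, so the flask is on the stop. I'll back off, rise, and move over in front of the paddle.

```bash
python3 -m crank '0.2 0 0 0;0.4 0 0 0;1 0 0 0;1 0 0 0;1 0 0 0;1 0 -0.5 0;1 0 -1.5 0;1 0 -2 0;1 0 -2 0;0.2 0 -2 0;0 1 -2 0;0 2 -0.4 0;0 2 0 0;0 2 0 0;0 2 0 0;0 2 0 0;0 1.5 0 0;0 0.5 0 0;0 0 0 0'; python3 h.py; python3 - <<'E'
import sys;sys.path.insert(0,".")
from h import *
from rig import robot
W=lambda q:np.r_[O+R2@np.array(q[:2])/1000,q[2]/1000]
ims=[]
for n in("top","side"):
    d=robot.get_image(n);np.savez(f"{n}1.npz",**d)
    u,v=proj(d,W((20,0,60))).round().astype(int)
    ims.append(cv2.resize(d["img"][v-60:v+60,u-50:u+50],None,fx=4,fy=4,interpolation=2)); print(n,u,v,"home top px",proj(d,W((45,-65,66))),"edge",proj(d,W((-32,65,131))))
cv2.imwrite("pics/c4.png",np.hstack(ims)[:,:,::-1])
E
```

```text
t: 6.65
tool_pos: [0.4763, 0.2278, 0.1384]
tool_rot: [0.0, 0.03, 1.0, 0.0]
ft_force: [0.2, -1.1, 0.8]
width: -0.001
t 6.65 station mm [-74.2  65.9] z 138.4 toolx yaw err -0.0006 F [ 0.27 -1.1 ] 0.75 w -0.0012930955881302552
top 270 252 home top px [295.49694255 243.46902975] edge [237.48583237 266.8867958 ]
side 296 215 home top px [307.61878498 227.33446399] edge [274.35153343 183.08849678]
```

View pics/c4.png

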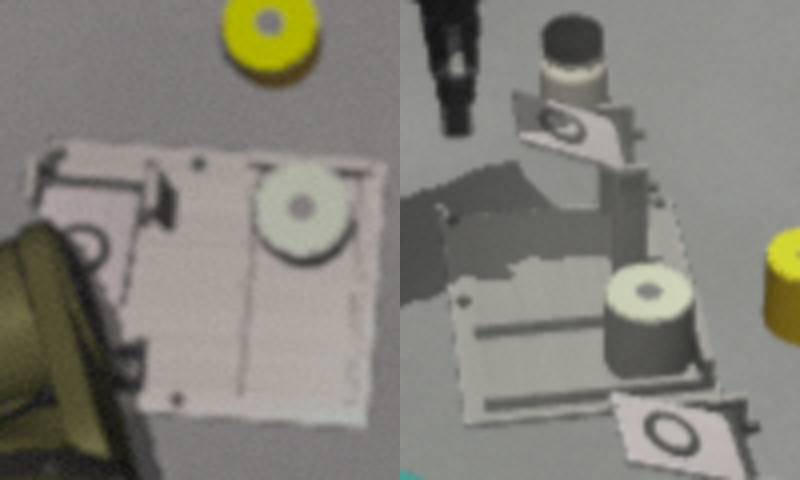

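The flask's top centre is at top px (295.5,244) and side px (308,227.7), against (295.5,243.5) and (307.6,227.3) predicted for home. It is on the stop and upright. The finger stands in front of the paddle's edge, which is still at 0. Now I'll push from the front, rising along the edge's arc.

```bash
python3 -m crank '-0.8 0 0.4 0;-0.8 -0.1 0.4 0;-0.8 0 0 0;-0.7 0 0 0;-0.35 0 -0.4 0;-0.35 0 -0.6 0;-0.35 0 -0.6 0;-0.55 0 -0.65 0;-0.55 0 -0.65 0;0 0 0 0'; python3 h.py; python3 - <<'E'
import sys;sys.path.insert(0,".")
from h import *
from rig import robot
d=robot.get_image("side")
cv2.imwrite("pics/c5.png",cv2.resize(d["img"][130:250,230:350],None,fx=4.5,fy=4.5,interpolation=2)[:,:,::-1])
E
```

```text
t: 7.58
tool_pos: [0.5301, 0.2226, 0.1605]
tool_rot: [0.001, 0.031, 1.0, 0.0]
ft_force: [-1.0, 0.3, 0.7]
width: -0.0
t 7.58 station mm [-20.2  64. ] z 160.5 toolx yaw err -0.0025 F [-0.97  0.24] 0.71 w -0.00032162335190942764
```

View pics/c5.png

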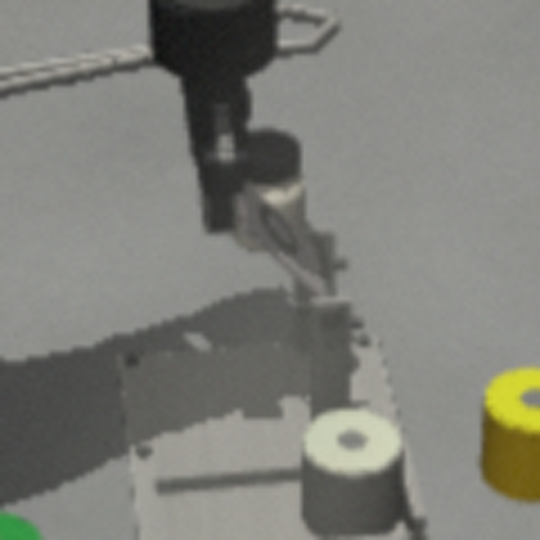

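The paddle's edge is resting on the finger at crop (243,215) and has risen to roughly 50° above level, as planned. Continuing over the top.

```bash
python3 -m crank '-0.6 0 -0.5 0;-0.7 0 -0.45 0;-0.75 0 -0.35 0;-0.75 0 -0.3 0;-0.8 0 -0.2 0;-0.8 0 -0.1 0;-0.8 0 0 0;-0.8 0 0 0;-0.8 0 0 0;-0.7 0 0 0;-0.6 0 0 0;0 0 0 0'; python3 h.py; python3 - <<'E'
import sys;sys.path.insert(0,".")
from h import *
from rig import robot
d=robot.get_image("side")
cv2.imwrite("pics/c6.png",cv2.resize(d["img"][110:250,230:370],None,fx=4,fy=4,interpolation=2)[:,:,::-1])
E
```

```text
t: 8.63
tool_pos: [0.6103, 0.2176, 0.178]
tool_rot: [-0.0, 0.031, 1.0, -0.0]
ft_force: [-0.5, 0.3, -0.3]
width: 0.001
t 8.63 station mm [60.2 63.8] z 178.0 toolx yaw err -0.0023 F [-0.51  0.29] -0.35 w 0.0009207885150550603
```

View pics/c6.png

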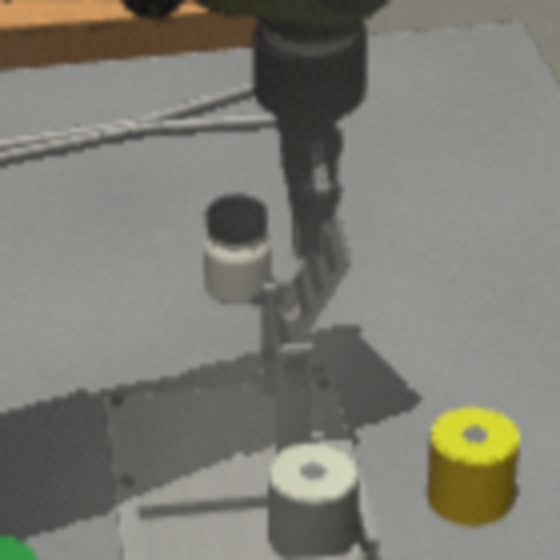

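The paddle (crop (320,280)) is past upright, with the three-bar face appearing. I'll push a little further, then withdraw up and back.

```bash
python3 -m crank '-0.8 0 0 0;-0.8 0 0 0;-0.5 0 0 0;0 0 0 0;0 0 0 0;0.3 0 -1 0;0.8 0 -2 0;1.5 0 -2 0;2 0 -2 0;2 0 -1 0;2 0 0 0;2 0 0 0;2 0 0 0;2 0 0 0;2 0 0 0;0 0 0 0;0 0 0 0;0 0 0 0'; python3 h.py; python3 - <<'E'
import sys;sys.path.insert(0,".")
from h import *
from rig import robot
W=lambda q:np.r_[O+R2@np.array(q[:2])/1000,q[2]/1000]
ims=[]
for n in("top","side"):
    d=robot.get_image(n)
    u,v=proj(d,W((50,0,60))).round().astype(int)
    ims.append(cv2.resize(d["img"][v-60:v+60,u-50:u+50],None,fx=4,fy=4,interpolation=2)); print(n,u,v,"home top",proj(d,W((45,-65,66))),"flipped edge",proj(d,W((122,65,59))))
cv2.imwrite("pics/c7.png",np.hstack(ims)[:,:,::-1])
E
```

```text
t: 10.18
tool_pos: [0.4649, 0.2268, 0.259]
tool_rot: [0.001, 0.031, 1.0, 0.0]
ft_force: [0.6, 0.0, -0.2]
width: -0.004
t 10.18 station mm [-85.5  64.3] z 259.0 toolx yaw err -0.0017 F [0.65 0.07] -0.21 w -0.004356127662310755
top 271 240 home top [295.49694255 243.46902975] flipped edge [248.53359701 211.49786069]
side 306 214 home top [307.61878498 227.33446399] flipped edge [326.51121515 198.70605949]
```

View pics/c7.png

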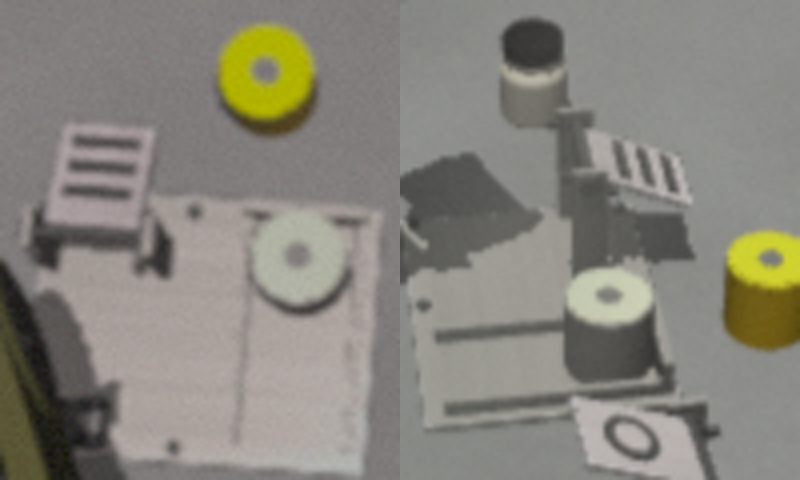

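The paddle lies flipped with its three bars showing. Its edge is at top-crop (110,126), exactly where predicted. The flask's top is at px (295.5,243.5), which is home. station_b's ring face is still up, and the robot is clear.

```bash
python3 -c "
from rig import robot
print(robot.job_done())"
```

```text
the job is handed in; nothing more can be done
None
```

The flask is against station_a's stop and that bay's marker paddle is flipped to its three-bar face. The job is handed in at about 10 s on the robot's clock.

- **Flask:** I pushed it about 52 mm with the shut fingertips, low on its side. It stopped at the expected place with the force levelling at about 12.7 N. In the final pictures it stands upright within a pixel of home.
- **Paddle:** I pushed it over from the front with a move that rose along the edge's arc, then withdrew. In the final pictures it slopes down on the far side, three bars up, with its edge at the predicted pixel.
- **Everything else:** The robot was clear of everything, with wrist force under 1 N, which is the sensor noise. In the last views station_b's marker still showed its ring face, and the jar and the yellow part stood undisturbed. I did not check the crucible, the sprue base or the other parts again at the end, but the arm never went near them.

No check failed or disagreed.

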